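Find the wobbly hoopla peg and mark it with the rook

TASK

One of the two hoopla pegs has worked loose in its base; you cannot see which. Wiggle the pegs to find the one with play: rock it over to the left as far as its play lets it, then over to the right, and leave it leaning right. Afterwards stand the wooden rook upright, centred on the dark round spot of that loose peg's base, to mark it for gluing; leave the bishop where it stands.

Things in the scene. Friction and masses are not known exactly. Their poses are not given: they have to be found in the camera images.
- peg_1 (a joint): Lean of the peg on base 1, rad: 0 upright, + to the left (+y of its base), - to the right; it pivots at the top of the base. Plain upright wooden dowel, 20 mm diameter, top 90 mm above the base (110 mm above the counter), 90 mm from spot_1 along +x of spot_1. The pegs look alike, but one is firm: 6 N pushed at 50 mm above the base leans it under 0.03 rad, then it springs back.
- peg_2 (a joint): Lean of the like peg on base 2, 90 mm from spot_2 along +x of spot_2; same size and signs. Whichever of the two pegs is the loose one (told only by wiggling) leans under 2 N, pushed at 50 mm above its base, up to stops at 0.2 rad left and right, and stays where it is left.
- spot_1 (a point): Centre of the flush dark round spot, 48 mm diameter, on the top face of base 1, 20 mm above the counter. The base is a wooden slab 170 x 90 x 20 mm (x, y, z) that stays put; the spot lies 45 mm from its centre at the end nearer the robot, the peg 45 mm from it at the other end. Axes: x from spot to peg, y to the left, z up.
- spot_2 (a point): The same on base 2, which is alike.
- rook: Loose wooden chess rook, 63 mm tall, 50 g, standing on the counter; round foot 36 mm in diameter, stem 21 to 25 mm, battlemented head 30 mm in diameter from 43 to 63 mm height. Origin at the centre of its underside, z up.
- bishop: Bystander: loose wooden chess bishop of the same wood, 85 mm tall, 36 mm foot, pointed head 23 mm in diameter. Origin at the centre of its underside. Leave it standing where it is.
Mind the look-alikes: they are no part of the job. Leave any purple look-alike of the rook alone.

How it is judged (in metres and radians):
On the way, in this order (a step that is already met when the one before it is completed fails the run):
1. the loose peg is rocked to the left, more than 0.10 rad (value of joint any of peg_1, peg_2 above 0.1 rad), for 0.1 s.
2. then the loose peg is rocked to the right, more than 0.10 rad (value of joint any of peg_1, peg_2 below -0.1 rad), for 0.1 s.
At the end, for the whole second after the job is handed in: The loose peg is left leaning right by more than 0.10 rad (which the firm peg cannot do), and the rook stands upright (within 7 degrees), at rest, on that same base, its centre within 18 mm of the centre of its round spot; the bishop stands within 20 mm of where it was (((value of joint peg_1 below -0.1 rad and horizontal distance between rook and spot_1 below 0.018 m and z of rook in the frame of spot_1 between -0.004 and 0.006 m) or (value of joint peg_2 below -0.1 rad and horizontal distance between rook and spot_2 below 0.018 m and z of rook in the frame of spot_2 between -0.004 and 0.006 m)) and angle between rook's own z axis and vertical below 0.12 rad and linear speed of rook below 0.02 m/s and angle between bishop's own z axis and vertical below 0.17 rad and distance of bishop from where it was at the start of the episode below 0.02 m); the robot touches nothing.
It fails at once if the bishop is moved more than 20 mm or tipped over (distance of bishop from where it was at the start of the episode above 0.02 m or angle between bishop's own z axis and vertical above 0.35 rad).
It also fails if it takes over 58 s, if anything falls off the work surface, if the arm or the gripper's body presses on something with over 40 N, if the wrist force passes 120 N, or if a joint passes its speed limit or range.

ROBOT

A 6-joint arm with a two-finger parallel gripper is mounted at the origin on the work surface. World frame = base frame: x ahead of the robot, y to its left, z up, the work surface at z = 0. Lengths are in mm, angles in rad, forces in N, time in s.
With the tool pointing down it reaches from about 275 to 750 mm from the base axis. Payload 10.2 kg.
Tool frame: the origin (TCP) lies at the very end of the fingers, on their centre line; the grasp point (between the pads) lies 19 mm behind it; z points along the fingers, y is the line along which they close (so a half turn about z gives the same grasp; the last joint's range is limited). The gripper opens to 85 mm and grips with 20 to 120 N. Pads are 22 mm wide; open, the fingers measure 114 mm over their backs; the gripper's body (76 mm by 85 mm) begins 54 mm behind the grasp point. The pads swing forward as they close: fully open they stand 13 mm farther back than shut.
Start: joints at [-1.342, 0.313, 1.498, -0, 1.331, -0.223], TCP at [229.196, -472.335, 231.294] pointing down, gripper open.
Joint ranges: [-2.94, 2.94], [-0.97, 2.17], [0.19, 2.56], [-1.23, 4.37], [0.02, 3.11], [-2.88, 2.88]. Speed limits (rad/s): [2.39, 2.39, 3.01, 3.14, 3.14, 3.14].

INTERFACE

Orientations are given as a unit quaternion [w, x, y, z].
In Python, from rig import ctrl gives the robot as it stands.
- The arm moves only by the shell command python3 -m inch 'ROWS' [OPENING] [FORCE]. ROWS is text: rows parted by semicolons, each of 6 numbers parted by spaces: the shift along the tool's x, y, z in mm, then the turn, a rotation vector about the tool's x, y, z in units of 6 degrees (1.0 is 6 degrees). A call has exactly 10 rows; each row shifts and turns the commanded pose from where the row before left it, along the tool's axes as they then stand; what a row does not reach is not made up. A row lasts 1/12 s, in which the tool goes at most 41.7 mm and 7.16 degrees, less where a joint would pass 70% of its speed; a pose out of reach is approached as far as the arm can. A call with a gripper value outside its range is refused whole. OPENING is the opening, from 0 (shut) to 1 (fully open), set as the call begins (- or left out, the last holds). The fingers move at their own pace and stop on an object; FORCE is the grip in N (left out, the last holds). Time passes only in rows, so rows that do not move let the fingers close, or fill a call up. It gives the time, the measured TCP pose, the force, the opening and the grip force at its end, in the units of the state.
- ctrl.sense(): the state, without advancing time (a new reading comes with each control period).
- ctrl.capture(name): name is "scene" or "top" or "wrist"; returns a dict with "image" (420x560x3 uint8, red, green, blue), "intrinsics" (3x3 intrinsics, pixels), "D" ([k1, k2, p1, p2, k3] as OpenCV has them; the pictures are not rectified), "rvec" (rotation vector, rad) and "tvec" (3), from world to camera coordinates, as OpenCV has them. Camera axes: x right, y down, z forward; pixel columns grow to the right and rows downward; lengths in mm; the calibration is good to about 2 mm. A picture is of the moment at which its call begins. There is no depth.
- ctrl.finish_job(): hands the job in; it is judged then, once.
The state is a dict: "time_s": time; "joints": joint angles; "dq": joint speeds; "tau": joint torques, N m; "eef_pos": TCP position; "ee_rot": TCP orientation; "force": force on the tool from outside, world axes, zero at the start; "wrist_torque": the same for the moment, N m; "grip_width": opening from 0.0 (shut) to 1.0 (fully open); "grip_force": force on a finger pad.
Only numpy, scipy, OpenCV 4.12 (cv2) and the standard library are available. Lean on these libraries where they do the work, as an engineer would, in place of code of your own. Each camera call takes 0.05 s, during which the arm holds its last target. There are 200 camera calls.

## Working session

There is one attempt and no reset: what is moved stays moved. The work goes in short steps, Python scripts to look and compute and a shell command to move; the robot and the scene stay as the last step left them, time stands still between calls to the robot, and variables do not carry over. Pictures are saved under pics/ and viewed, at most 10 in all, crops included, and the job is handed in when it is done.

```bash
mkdir -p pics; cat > h.py <<'E'
import numpy as np,cv2
from rig import ctrl
def snap(n,f,crop=None,s=1):
    c=ctrl.capture(n);im=c["image"][:,:,::-1]
    if crop: x0,y0,x1,y1=crop;im=im[y0:y1,x0:x1]
    cv2.imwrite("pics/"+f,cv2.resize(im,None,fx=s,fy=s,interpolation=cv2.INTER_CUBIC));return c
def ray(c,u,v,z):
    R=cv2.Rodrigues(np.array(c["rvec"],float))[0];t=np.array(c["tvec"],float).ravel()
    p=cv2.undistortPoints(np.array([[[u,v]]],float),np.array(c["intrinsics"],float),np.array(c["D"],float)).ravel()
    d=R.T@np.array([p[0],p[1],1]);o=-R.T@t
    return (o+d*(z-o[2])/d[2]).round(1)
E
python3 - <<'E'
from h import *
import pickle
c=snap("top","top.png",None,1.4);d=snap("scene","scene.png",None,1.4)
pickle.dump((c,d),open("c.pkl","wb"))
s=ctrl.sense();print(s["eef_pos"],s["ee_rot"],s["time_s"],s["grip_width"])
E
```

```text
[ 229.14462939 -472.11930376  230.79417333] [-5.58246455e-04  9.74592281e-01  2.23985658e-01 -6.44570084e-06] 0.1 0.9998302967801991
```

View pics/top.png

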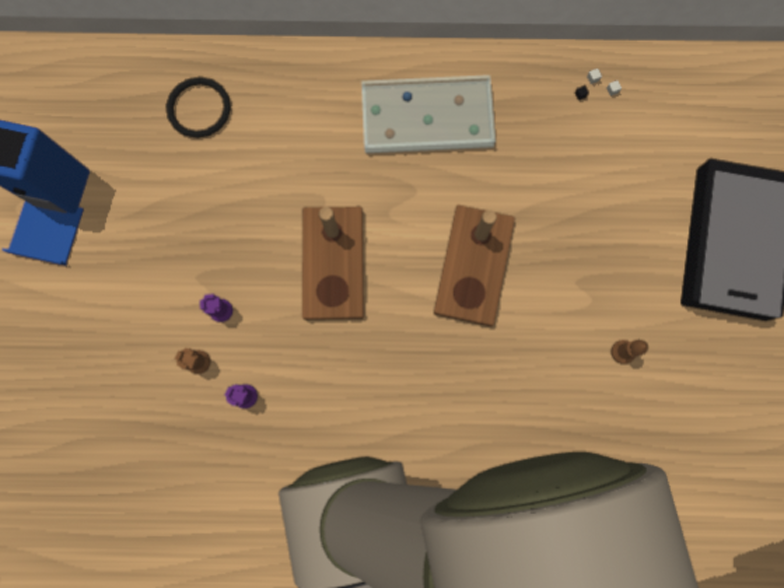

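View pics/scene.png

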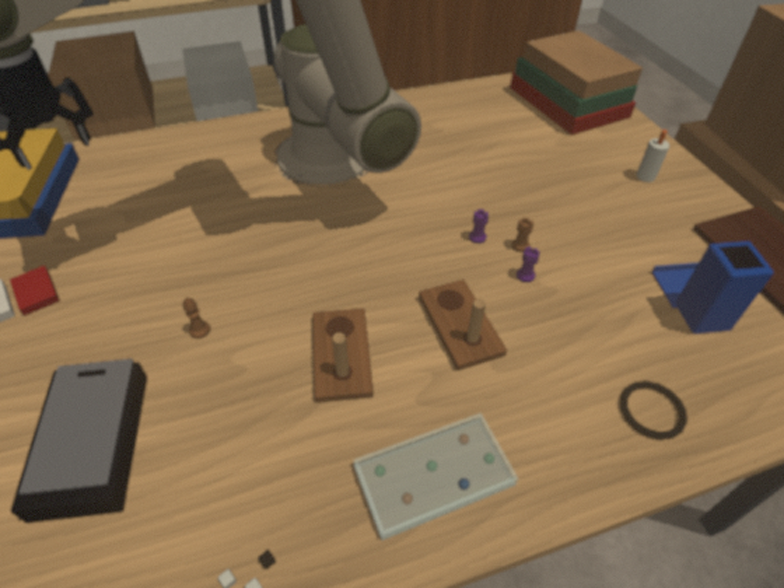

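Candidates (top.png, 1.4x): brown piece at (195,360), brown piece at (625,351), purple ones at (216,308) and (241,396), which are look-alikes. Bases: spots at (333,291) and (469,293), pegs near (331,236) and (482,240). I take the left brown piece for the rook and will check it in a crop.

```bash
python3 - <<'E'
import pickle
from h import *
c,d=pickle.load(open("c.pkl","rb"))
for n,u,v,z in [("rookfoot",201,362,4),("rookhead",189,359,63),("bish",622,352,4),("spA",333,291,20),("pegA top",327,214,110),("spB",469,293,20),("pegB top",489,217,110),("purp1head",211,303,63),("purp2head",236,395,63)]:
    print(n,ray(c,u/1.4,v/1.4,z))
for n,u,v,z in [("rook",522,246,4),("rookhead",525,222,63),("spA",451,300,20),("spB",340,327,20),("pegAtop",478,303,110),("pegBtop",340,338,110),("purp",528,276,4),("purp",478,238,4)]:
    print("s",n,ray(d,u/1.4,v/1.4,z))
im=d["image"][:,:,::-1]
a=cv2.resize(im[140:210,325:405],None,fx=5,fy=5,interpolation=2);b=cv2.resize(im[195:265,100:180],None,fx=5,fy=5,interpolation=2)
cv2.imwrite("pics/cr.png",np.hstack([a,b]))
E
```

```text
rookfoot [420.8 290.9   4. ]
rookhead [420.  289.7  63. ]
bish [ 444.2 -323.3    4. ]
spA [525.8 100.3  20. ]
pegA top [614.1 102.5 110. ]
spB [525.7 -98.6  20. ]
pegB top [ 613. -116.  110.]
purp1head [498.1 264.8  63. ]
purp2head [372.1 222.7  63. ]
s rook [427.1 296.5   4. ]
s rookhead [422.2 293.4  63. ]
s spA [528.5 101.8  20. ]
s spB [527.5 -98.9  20. ]
s pegAtop [617.5 101.6 110. ]
s pegBtop [ 618.  -116.4  110. ]
s purp [504.5 269.3   4. ]
s purp [379.3 222.7   4. ]
```

View pics/cr.png

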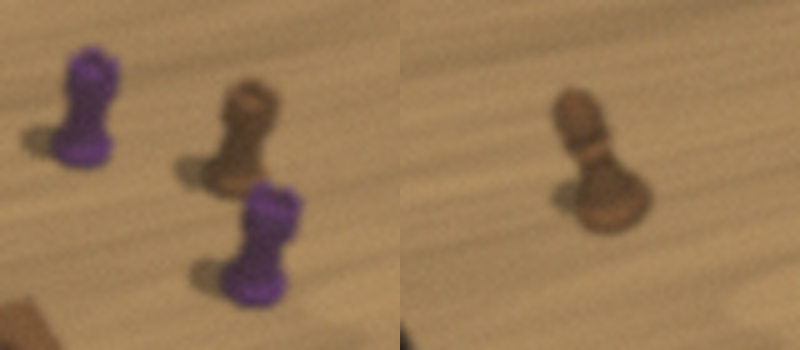

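The crop shows the battlemented brown piece between the two purples (left half, about (250,100)), which is the rook. The right one, with its pointed head, is the bishop. First peg B, on the right base (yaw about -0.19).

```bash
python3 -m inch '0 0 0 0 0 1.02;0 0 0 0 0 1.02;0 0 0 0 0 1.02;0 0 0 0 0 1.02;0 0 0 0 0 1.02;0 0 0 0 0 1.03;20 -26 0 0 0 0;20 -26 0 0 0 0;20 -26 0 0 0 0;20 -26 0 0 0 0' 0.6 20
python3 -m inch '20 -26 0 0 0 0;20 -26 0 0 0 0;20 -26 0 0 0 0;20 -26 0 0 0 0;20 -26 0 0 0 0;20 -26 0 0 0 0;20 -26 0 0 0 0;20 -26 0 0 0 0;19 -26 0 0 0 0;19 -26 0 0 0 0'
python3 -m inch '18 -26 0 0 0 0;18 -26 0 0 0 0;0 0 20 0 0 0;0 0 20 0 0 0;0 0 20 0 0 0;0 0 0 0 0 0;0 0 0 0 0 0;0 0 0 0 0 0;0 0 0 0 0 0;0 0 0 0 0 0'
python3 - <<'E'
from h import *
c=snap("wrist","w1.png")
s=ctrl.sense();R=cv2.Rodrigues(np.array(c["rvec"],float))[0]
from scipy.spatial.transform import Rotation as Ro
q=s["ee_rot"];M=Ro.from_quat([q[1],q[2],q[3],q[0]]).as_matrix()
p=np.array(s["eef_pos"]);print(p,M.round(3).tolist())
for n,t in [("B",(614.5,-116)),("A",(616,102))]: print(n,M.T@(np.array([*t,65])-p))
E
```

```text
time_s: 0.93
eef_pos: [328.2, -384.1, 231.0]
ee_rot: [-0.0, 0.995, -0.095, -0.0]
force: [0.2, 0.1, 1.2]
grip_width: 0.595
grip_force: 0.0
time_s: 1.77
eef_pos: [571.9, -166.0, 230.9]
ee_rot: [-0.0, 0.995, -0.095, -0.0]
force: [-0.9, -0.1, -0.3]
grip_width: 0.602
grip_force: 0.0
time_s: 2.6
eef_pos: [616.5, -123.4, 172.6]
ee_rot: [0.0, 0.995, -0.095, 0.001]
force: [-0.1, -0.7, -0.1]
grip_width: 0.604
grip_force: 0.0
[ 616.42709155 -123.35000831  172.3245052 ] [[0.982, -0.189, 0.001], [-0.189, -0.982, -0.001], [0.002, 0.0, -1.0]]
B [ -3.44843696  -6.88464691 107.31726627]
A [ -43.1885923  -221.23705424  107.19267416]
```

View pics/w1.png

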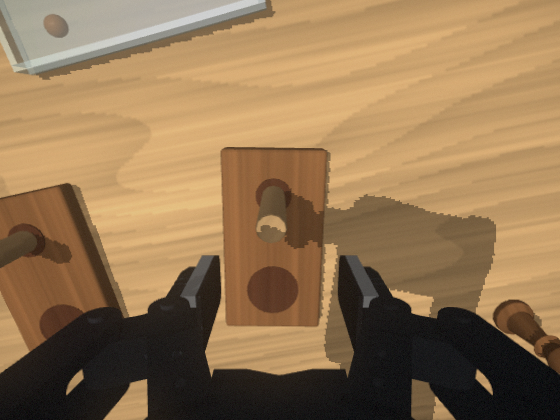

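The wrist view shows base B well aligned: peg top at (271,229), spot at (272,289), fingers either side at x of about 205 and 355. I descend around peg B, then push left in small steps.

```bash
python3 -m inch '-3 -7 0 0 0 0;0 0 25 0 0 0;0 0 25 0 0 0;0 0 25 0 0 0;0 0 25 0 0 0;0 0 7 0 0 0;0 0 0 0 0 0;0 0 0 0 0 0;0 0 0 0 0 0;0 0 0 0 0 0' 0.6
python3 -m inch '0 -3 0 0 0 0;0 -3 0 0 0 0;0 -3 0 0 0 0;0 -3 0 0 0 0;0 0 0 0 0 0;0 0 0 0 0 0;0 0 0 0 0 0;0 0 0 0 0 0;0 0 0 0 0 0;0 0 0 0 0 0'
python3 -m inch '0 -1 0 0 0 0;0 -1 0 0 0 0;0 -1 0 0 0 0;0 -1 0 0 0 0;0 0 0 0 0 0;0 0 0 0 0 0;0 0 0 0 0 0;0 0 0 0 0 0;0 0 0 0 0 0;0 0 0 0 0 0'
```

```text
time_s: 3.48
eef_pos: [615.3, -115.9, 66.0]
ee_rot: [0.0, 0.995, -0.095, 0.001]
force: [0.4, -0.0, 0.3]
grip_width: 0.594
grip_force: 0.0
time_s: 4.32
eef_pos: [616.8, -104.0, 64.3]
ee_rot: [0.0, 0.995, -0.095, -0.0]
force: [-0.1, -0.5, 0.7]
grip_width: 0.601
grip_force: 0.0
time_s: 5.15
eef_pos: [617.4, -101.2, 64.4]
ee_rot: [0.001, 0.995, -0.095, -0.0]
force: [-2.8, -6.9, 1.2]
grip_width: 0.6
grip_force: 3.4
```

```bash
python3 -m inch '0 -1 0 0 0 0;0 -1 0 0 0 0;0 0 0 0 0 0;0 0 0 0 0 0;0 0 0 0 0 0;0 0 0 0 0 0;0 0 0 0 0 0;0 0 0 0 0 0;0 0 0 0 0 0;0 0 0 0 0 0'
```

```text
time_s: 5.98
eef_pos: [617.6, -100.3, 64.5]
ee_rot: [0.002, 0.995, -0.095, -0.0]
force: [-3.9, -12.6, 1.0]
grip_width: 0.596
grip_force: 6.0
```

Peg B is firm: the force rose from 7 to 13 N with less than 1 mm of movement. On to peg A.

```bash
python3 -m inch '0 9 0 0 0 0;0 9 0 0 0 0;0 0 -30 0 0 0;0 0 -30 0 0 0;0 0 -30 0 0 0;0 0 -20 0 0 0;-7 -30 0 0 0 0;-7 -30 0 0 0 0;-6 -30 0 0 0 0;-6 -31 0 0 0 0' 0.6
python3 -m inch '-6 -31 0 0 0 0;-5 -31 0 0 0 0;-4 -31 0 0 0 -0.91;0 0 0 0 0 -0.91;0 0 0 0 0 0;0 0 0 0 0 0;0 0 0 0 0 0;0 0 0 0 0 0;0 0 0 0 0 0;0 0 0 0 0 0'
python3 - <<'E'
from h import *
c=snap("wrist","w2.png");s=ctrl.sense();print(s["ee_rot"],s["eef_pos"])
E
```

```text
time_s: 6.82
eef_pos: [611.6, 9.0, 174.4]
ee_rot: [-0.0, 0.995, -0.095, 0.0]
force: [0.8, 0.5, -0.7]
grip_width: 0.598
grip_force: 0.0
time_s: 7.65
eef_pos: [614.8, 101.6, 174.3]
ee_rot: [-0.0, 1.0, -0.001, -0.0]
force: [0.6, -0.7, 0.4]
grip_width: 0.604
grip_force: 0.0
[-3.29560827e-05  9.99999918e-01 -4.03775238e-04 -3.90541938e-06] [614.76518033 101.70578725 174.30657443]
```

View pics/w2.png

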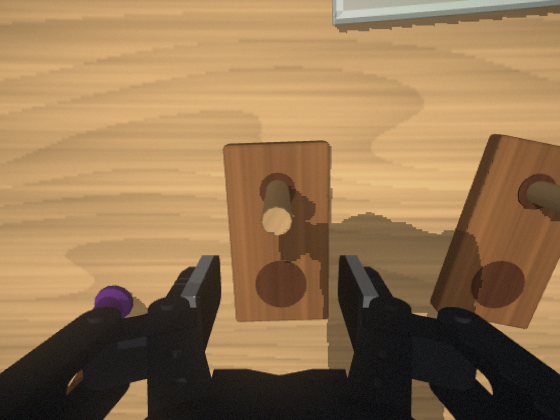

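The wrist view shows peg A's top at (277,220), midway between the fingers, and its spot at (280,284). Descend and push left.

```bash
python3 - <<'E'
from h import *
c=ctrl.capture("wrist");print(ray(c,280,284,20),ray(c,277,221,110))
E
python3 -m inch '0 0 30 0 0 0;0 0 30 0 0 0;0 0 30 0 0 0;0 0 19 0 0 0;0 -3 0 0 0 0;0 -3 0 0 0 0;0 -3 0 0 0 0;0 -3 0 0 0 0;0 0 0 0 0 0;0 0 0 0 0 0' 0.6
python3 -m inch '0 -1 0 0 0 0;0 -1 0 0 0 0;0 -1 0 0 0 0;0 -1 0 0 0 0;0 -1 0 0 0 0;0 -1 0 0 0 0;0 -1 0 0 0 0;0 -1 0 0 0 0;0 0 0 0 0 0;0 0 0 0 0 0'

```

```text
[527.4 100.3  20. ] [617.6 102.5 110. ]
time_s: 8.58
eef_pos: [615.1, 114.4, 66.3]
ee_rot: [0.0, 1.0, 0.0, 0.001]
force: [-0.4, -0.1, 1.0]
grip_width: 0.597
grip_force: 0.0
time_s: 9.42
eef_pos: [614.7, 122.2, 65.3]
ee_rot: [-0.0, 1.0, 0.0, 0.0]
force: [-0.4, -1.0, -0.3]
grip_width: 0.6
grip_force: 0.1
```

Peg A is the loose one: it gives at about 1 N. Continue to the left stop.

```bash
python3 -m inch '0 -1 0 0 0 0;0 -1 0 0 0 0;0 -1 0 0 0 0;0 -1 0 0 0 0;0 -1 0 0 0 0;0 -1 0 0 0 0;0 0 0 0 0 0;0 0 0 0 0 0;0 0 0 0 0 0;0 0 0 0 0 0'
python3 -m inch '0 -1 0 0 0 0;0 0 0 0 0 0;0 -1 0 0 0 0;0 0 0 0 0 0;0 -1 0 0 0 0;0 0 0 0 0 0;0 0 0 0 0 0;0 0 0 0 0 0;0 0 0 0 0 0;0 0 0 0 0 0'
```

```text
time_s: 10.25
eef_pos: [614.7, 128.2, 65.2]
ee_rot: [-0.0, 1.0, 0.0, -0.0]
force: [0.3, -0.3, -0.2]
grip_width: 0.599
grip_force: 0.0
time_s: 11.08
eef_pos: [614.7, 129.7, 65.2]
ee_rot: [0.001, 1.0, 0.0, -0.0]
force: [-0.9, -8.1, 0.1]
grip_width: 0.597
grip_force: 4.3
```

Left stop reached (8 N). Now right.

```bash
python3 -m inch '0 5 0 0 0 0;0 8 0 0 0 0;0 8 0 0 0 0;0 4 0 0 0 0;0 3 0 0 0 0;0 3 0 0 0 0;0 3 0 0 0 0;0 3 0 0 0 0;0 3 0 0 0 0;0 3 0 0 0 0'
python3 -m inch '0 2 0 0 0 0;0 2 0 0 0 0;0 2 0 0 0 0;0 2 0 0 0 0;0 2 0 0 0 0;0 0 0 0 0 0;0 0 0 0 0 0;0 0 0 0 0 0;0 0 0 0 0 0;0 0 0 0 0 0'
```

```text
time_s: 11.92
eef_pos: [614.7, 88.0, 65.3]
ee_rot: [-0.0, 1.0, 0.0, 0.0]
force: [0.4, 0.2, -0.4]
grip_width: 0.6
grip_force: 0.3
time_s: 12.75
eef_pos: [614.7, 78.2, 65.2]
ee_rot: [0.0, 1.0, 0.0, -0.0]
force: [0.1, 0.1, 0.6]
grip_width: 0.599
grip_force: 0.0
```

```bash
python3 -m inch '0 1 0 0 0 0;0 1 0 0 0 0;0 1 0 0 0 0;0 0 0 0 0 0;0 1 0 0 0 0;0 0 0 0 0 0;0 0 0 0 0 0;0 0 0 0 0 0;0 0 0 0 0 0;0 0 0 0 0 0'
```

```text
time_s: 13.58
eef_pos: [614.6, 76.6, 65.1]
ee_rot: [-0.002, 1.0, 0.0, 0.0]
force: [1.6, 12.9, -1.2]
grip_width: 0.604
grip_force: 6.2
```

Right stop reached. Back off, rise, and travel to above the rook.

```bash
python3 -m inch '0 -6 0 0 0 0;0 -6 0 0 0 0;0 0 -20 0 0 0;0 0 -30 0 0 0;0 0 -30 0 0 0;0 0 -30 0 0 0;-20 -20 0 0 0 0;-25 -26 0 0 0 0;-25 -26 0 0 0 0;-25 -26 0 0 0 0' 0.6
python3 -m inch '-25 -26 0 0 0 0;-25 -26 0 0 0 0;-25 -26 0 0 0 0;-24 -26 0 0 0 0;0 0 20 0 0 0;0 0 0 0 0 0;0 0 0 0 0 0;0 0 0 0 0 0;0 0 0 0 0 0;0 0 0 0 0 0'
python3 - <<'E'
from h import *
c=snap("wrist","w3.png");s=ctrl.sense();print(s["ee_rot"],s["eef_pos"])
E
```

```text
time_s: 14.42
eef_pos: [518.4, 184.8, 175.4]
ee_rot: [0.0, 1.0, -0.0, 0.0]
force: [0.9, 0.5, 0.1]
grip_width: 0.601
grip_force: 0.0
time_s: 15.25
eef_pos: [421.4, 287.6, 155.8]
ee_rot: [-0.0, 1.0, -0.0, 0.0]
force: [-0.5, 0.2, -0.8]
grip_width: 0.6
grip_force: 0.0
[-9.78802294e-05  9.99999884e-01 -3.02592159e-04  3.61930261e-04] [421.2712953  287.65658669 155.73844876]
```

View pics/w3.png

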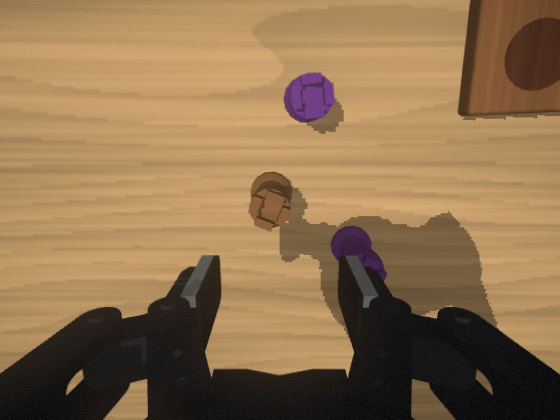

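The rook's head is at (269,209) and its foot at (271,189), with the purple ones at (309,97) and (360,255).

```bash
python3 - <<'E'
from h import *
c=ctrl.capture("wrist");print(ray(c,269,210,63),ray(c,271,190,3), ray(c,309,97,63),ray(c,351,244,3))
E
```

```text
[423.2 294.2  63. ] [424.2 294.    3. ] [498. 268.  63.] [374.4 222.4   3. ]
```

```bash
python3 -m inch '2 -6.5 0 0 0 0;0 0 25 0 0 0;0 0 25 0 0 0;0 0 25 0 0 0;0 0 25 0 0 0;0 0 15 0 0 0;0 0 8 0 0 0;0 0 0 0 0 0;0 0 0 0 0 0;0 0 0 0 0 0' 0.6
python3 -m inch '0 0 0 0 0 0;0 0 0 0 0 0;0 0 0 0 0 0;0 0 0 0 0 0;0 0 0 0 0 0;0 0 0 0 0 0;0 0 0 0 0 0;0 0 0 0 0 0;0 0 0 0 0 0;0 0 0 0 0 0' 0.2 25
python3 -m inch '0 0 -10 0 0 0;0 0 -20 0 0 0;0 0 -30 0 0 0;0 0 -30 0 0 0;0 0 -30 0 0 0;0 0 0 0 0 0;0 0 0 0 0 0;0 0 0 0 0 0;0 0 0 0 0 0;0 0 0 0 0 0'
python3 - <<'E'
from h import *
c=snap("wrist","w4.png");s=ctrl.sense();print(s["ee_rot"],s["eef_pos"])
E
```

```text
time_s: 16.18
eef_pos: [423.3, 295.0, 33.4]
ee_rot: [-0.0, 1.0, 0.0, 0.001]
force: [-0.0, 0.3, 0.4]
grip_width: 0.599
grip_force: 0.0
time_s: 17.02
eef_pos: [423.2, 294.8, 33.3]
ee_rot: [-0.0, 1.0, 0.0, 0.001]
force: [-1.2, -1.1, 7.5]
grip_width: 0.342
grip_force: 24.5
time_s: 17.85
eef_pos: [422.2, 294.4, 151.3]
ee_rot: [0.0, 1.0, 0.0, -0.001]
force: [-0.2, -0.4, -0.3]
grip_width: 0.338
grip_force: 24.8
[ 3.30797794e-04  9.99999561e-01  2.12599750e-04 -8.50428410e-04] [422.27282024 294.40765608 151.43074821]
```

View pics/w4.png

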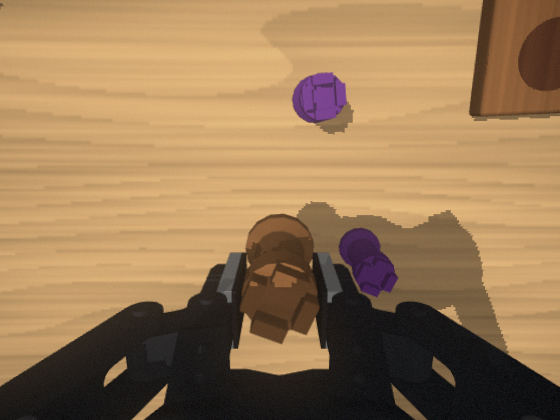

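The rook is held by its head (280,300) with its foot at (280,246). I check its alignment and work out the shift.

```bash
python3 - <<'E'
from h import *
c=ctrl.capture("wrist");print(ray(c,280,247,122),ctrl.sense()["eef_pos"])
E
python3 -m inch '10 20 0 0 0 0;10 20 0 0 0 0;10 20 0 0 0 0;11 20 0 0 0 0;11 20 0 0 0 0;11 20 0 0 0 0;11 20 0 0 0 0;11 20 0 0 0 0;10 17 0 0 0 0;10 17 0 0 0 0'
python3 -m inch '0 0 25 0 0 0;0 0 25 0 0 0;0 0 20 0 0 0;0 0 10 0 0 0;0 0 0 0 0 0;0 0 0 0 0 0;0 0 0 0 0 0;0 0 0 0 0 0;0 0 0 0 0 0;0 0 0 0 0 0'
python3 - <<'E'
from h import *
c=snap("wrist","w5.png");d=snap("scene","s5.png");cv2.imwrite("pics/j5.png",np.hstack([cv2.resize(cv2.imread("pics/w5.png")[100:400,130:430],(400,400)),cv2.resize(cv2.imread("pics/s5.png")[170:290,260:380],(400,400))]))
E
```

```text
[421.7 293.5 122. ] [422.36445467 294.43507977 151.61436454]
time_s: 18.78
eef_pos: [528.0, 99.5, 151.9]
ee_rot: [-0.0, 1.0, 0.0, -0.0]
force: [0.5, -0.1, -0.1]
grip_width: 0.338
grip_force: 24.8
time_s: 19.62
eef_pos: [528.0, 100.7, 73.0]
ee_rot: [0.0, 1.0, 0.0, 0.001]
force: [-0.3, 0.8, -0.6]
grip_width: 0.337
grip_force: 24.9
```

View pics/j5.png

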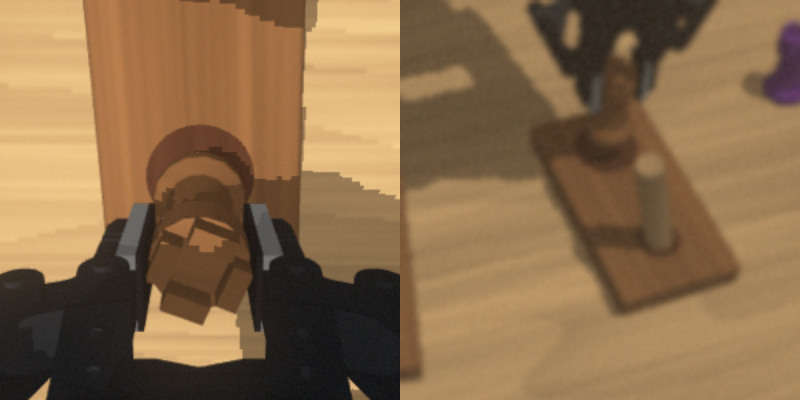

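The rook hovers centred over the dark spot, and in the scene crop the peg leans toward image left, which is the robot's right. Lower it.

```bash
python3 -m inch '0 0 10 0 0 0;0 0 5 0 0 0;0 0 2 0 0 0;0 0 1 0 0 0;0 0 0 0 0 0;0 0 0 0 0 0;0 0 0 0 0 0;0 0 0 0 0 0;0 0 0 0 0 0;0 0 0 0 0 0'
python3 -m inch '0 0 1 0 0 0;0 0 0 0 0 0;0 0 0 0 0 0;0 0 0.5 0 0 0;0 0 0 0 0 0;0 0 0 0 0 0;0 0 0 0 0 0;0 0 0 0 0 0;0 0 0 0 0 0;0 0 0 0 0 0'
```

```text
time_s: 20.55
eef_pos: [527.8, 100.6, 54.4]
ee_rot: [0.0, 1.0, 0.0, 0.0]
force: [-1.1, 0.3, -0.2]
grip_width: 0.339
grip_force: 24.8
time_s: 21.38
eef_pos: [528.0, 100.6, 53.3]
ee_rot: [0.0, 1.0, 0.0, 0.0]
force: [-1.2, -0.4, 5.7]
grip_width: 0.332
grip_force: 25.2
```

Contact at 5.7 N. Release, rise and look.

```bash
python3 -m inch '0 0 0 0 0 0;0 0 0 0 0 0;0 0 0 0 0 0;0 0 0 0 0 0;0 0 0 0 0 0;0 0 0 0 0 0;0 0 0 0 0 0;0 0 0 0 0 0;0 0 0 0 0 0;0 0 0 0 0 0' 0.6
python3 -m inch '0 0 -5 0 0 0;0 0 -15 0 0 0;0 0 -25 0 0 0;0 0 -30 0 0 0;0 0 -30 0 0 0;0 0 -30 0 0 0;0 0 0 0 0 0;0 0 0 0 0 0;0 0 0 0 0 0;0 0 0 0 0 0'
python3 - <<'E'
from h import *
c=snap("wrist","w6.png");d=snap("scene","s6.png");cv2.imwrite("pics/j6.png",np.hstack([cv2.imread("pics/w6.png")[0:400,80:480],cv2.resize(cv2.imread("pics/s6.png")[170:290,260:380],(400,400))]))
E
```

```text
time_s: 22.22
eef_pos: [527.7, 100.6, 52.8]
ee_rot: [0.0, 1.0, 0.0, -0.0]
force: [-0.5, 0.7, 0.3]
grip_width: 0.601
grip_force: 0.0
time_s: 23.05
eef_pos: [527.1, 100.6, 186.6]
ee_rot: [-0.0, 1.0, 0.0, -0.001]
force: [0.5, 0.1, -0.2]
grip_width: 0.598
grip_force: 0.0
```

View pics/j6.png

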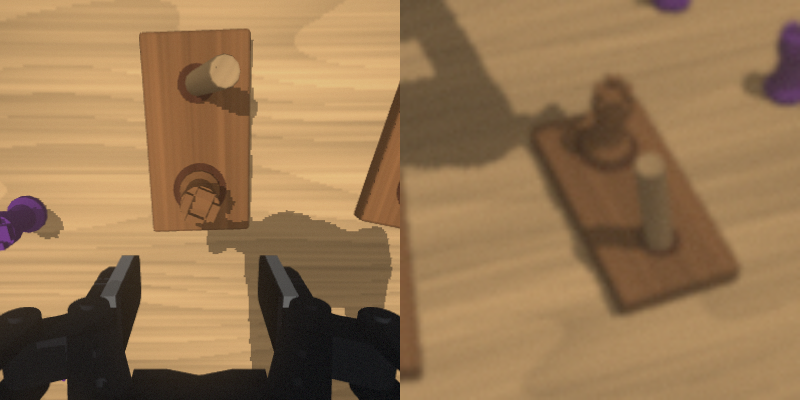

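The rook stands upright on the spot at (200,190), with the dark rim showing evenly around its foot. The peg leans right, its top at (224,70) and its foot at (192,85). Hand in.

```bash
python3 -c "
from rig import ctrl
print(ctrl.finish_job())"
```

```text
the job is handed in; nothing more can be done
None
```

The loose peg is the one on the left-hand base as the robot faces them: I rocked it to its left stop, then its right stop, left it leaning right, stood the rook upright on that base's spot, and handed the job in at about 23 s; the hand-in returned no verdict.

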